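# Open the child-safe cutter case at its twin catches

## Robot

A 7-joint arm with a two-finger parallel gripper is mounted at the origin on the work surface. World frame = base frame: x ahead of the robot, y to its left, z up, the work surface at z = 0. Lengths are in m, angles in rad, forces in N, time in s.
With the tool pointing down it reaches from about 0.425 to 0.875 m from the base axis. Payload 4.7 kg.
Tool frame: the origin (TCP) lies midway between the tips of the shut fingers; the grasp point (between the pads) lies 19 mm behind it (robot.hold_point_z is the distance from the TCP to the grasp point, in m); x points along the fingers, z is the direction in which the jaws open and shut, and the axes are right-handed (so a half turn about x gives the same grasp; the last joint's range is limited). The gripper opens to 85 mm and grips with 20 to 120 N. Pads are 22 mm wide; open, the fingers measure 114 mm over their backs; the gripper's body (76 mm by 85 mm) begins 54 mm behind the grasp point. The pads swing forward as they close: fully open they stand 13 mm farther back than shut.
Start: joints at [-1.272, 0.321, -0.07, 1.45, 0.023, 1.371, -0.057], TCP at [0.183, 0.624, 0.231] pointing down, gripper open.
Joint ranges: [-2.86, 2.86], [-0.3, 2.09], [-1.38, 1.24], [0.06, 2.45], [-1.56, 4.7], [0.09, 2.05], [-2.69, 2.69]. Speed limits (rad/s): [2.57, 2.57, 3.14, 3.14, 3.14, 3.14, 3.14].

## Interface

Orientations are given as a unit quaternion [w, x, y, z].
In Python, from workcell import robot gives the robot as it stands. The module is installed in compiled form; this text tells all that it offers.
- The arm moves only by the tool drive_tool, never from a script. Its arguments are lists of equal length, an entry for each row: "fingers": the closure, from -1 (fully open) to 1 (shut), so that 0 is half open; "travel": the shift along the tool's x, y, z in mm, a list of three; "twist": the turn about the tool's x in degrees. In form: {"fingers": [fingers, ...], "travel": [[tx, ty, tz], ...], "twist": [twist, ...]}. A call has exactly 10 rows; each row is the pose to reach, as a shift and turn from the pose commanded when the call began, along the tool's axes at that moment; what a row does not reach only later rows make up. A row lasts 1/10 s, in which the tool goes at most 50 mm and 8.59 degrees, less where a joint would pass 70% of its speed; a pose out of reach is approached as far as the arm can. A call with a gripper value outside its range is refused whole. The fingers move at their own pace and stop on an object; "grip_force" is the grip in N (left out, the last holds). Time passes only in rows, so rows that repeat a pose let the fingers close, or fill a call up. It gives the time, the measured TCP pose, the force and the opening at its end, in the units of the state.
- robot.get_obs(): the state, without advancing time (a new reading comes with each control period).
- robot.capture(name): name is "side" or "top" or "wrist"; returns (picture, depth): 400x640x3 uint8, blue, green, red; 400x640 float32, m along the optical axis (not along the pixel's ray), 0 where there is no reading.
- robot.camera_model(name): a dict with "fovy" (degrees; the focal length in pixels is half the picture's height over the tangent of half this angle, whatever the lens; pixels are square), "cx", "cy" (the principal point, pixels), "T" (4x4, takes a point from camera to world coordinates); the wrist camera has in their place "hand_eye" (4x4, takes a point from camera to tool coordinates, whose origin is the TCP and whose axes are the tool frame's). Camera axes: x right, y up, looking along -z (the intrinsics and any distortion apply to the point x, -y, -z); pixel columns grow to the right and rows downward; lengths in m; the calibration is good to about 2 mm. A picture is of the moment at which its call begins: read the wrist's pose just before it. camera_model takes no time and is no camera call.
- robot.job_done(): hands the job in, once; it reports no verdict.
Trained networks look in the newest picture that a camera, given by its name, has taken for a name from the list of things; names that differ only in an ending like _2 or _b are one class to them, and where a whole thing is asked for, a point or a joint stands for the part that bears it (a point fixed in the world has none). Each returns a list of dicts, best first, with "conf" (0 to 1); they miss things now and then, are a little off and sometimes report something else, mostly with a low value. They report only what shows in the picture. A call takes as long as a camera call.
- robot.spot_in(camera, query): "point" ([x, y, z] in m, in world coordinates, good to about 4 mm: the middle of the surface that is visible of it).
- robot.cut_out(camera, query): "mask" (400x640 bool, what is visible of it).
- robot.mark_of(camera, query): "point" ([x, y, z] in m, in world coordinates, good to about 4 mm: a listed point, or the origin of a listed thing).
The state is a dict: "time": time; "joint_pos": joint angles; "qvel": joint speeds; "joint_torque": joint torques, N m; "position": TCP position; "ee_rot": TCP orientation; "ft_force": force on the tool from outside, world axes, zero at the start; "torque": the same for the moment, N m; "width": finger opening in m.
Only numpy, scipy, OpenCV 4.12 (cv2) and the standard library are available. Lean on these libraries where they do the work, as an engineer would, in place of code of your own. Each camera call takes 0.05 s, during which the arm holds its last target. There are 200 camera calls.

## Task

Open the grey cutter case: with one fingertip on each of its two round steel push buttons, press both down together and keep them down until the lid has sprung ajar, then let go and, with the fingers, push the lid up and over until it stays wide open by itself. The case stays standing where it is - do not pick it up or shove it along - and leave the pliers, foil roll and jar alone.

Things in the scene. Friction and masses are not known exactly. Their poses are not given: they have to be found in the camera images.
- case_mid (a point): Centre, 35 mm up, of the cutter case: a loose grey steel box, 180 deep (x) x 230 wide (y) x 70 mm high, about 2.2 kg, on rubber feet. Axes: x from front to hinged back, y to the left seen from the front, z up. The front 44 mm of the top is a fixed rail with the two buttons; the lid, flush with it, covers the rest. A black handle stands 31 mm out of the front, 35 mm up.
- button_left (a point): Centre of the top face of the left push button (on the case's +y side): a round steel button, 26 mm across, standing 15 mm above the rail (85 mm above the table; a 34 mm collar, 3 mm high, is round its foot). It is 22 mm behind the case's front face and 32 mm from its middle, so the two buttons are 64 mm apart centre to centre. The lid's front edge is 23 mm behind the button's centre.
- button_right (a point): Centre of the top face of the right push button (on the case's -y side), the same.
- catch_left (a joint): How far the left button is pushed in: 0 m out, 0.008 m at its stop. Its spring starts at 1.5 N and takes 5 N at the stop. It draws back a bolt under the lid; the bolt is clear of the lid when the button is about 6 mm down and snaps back when it is let go. The lid is free only while both bolts are clear at once.
- catch_right (a joint): The same for the right button.
- lid (a joint): Lid angle: 0 rad shut. Set free, it rises slowly (about half a second) on a sprung pin to about 0.38 rad (ajar) and rests there. It goes on to 1.85 rad at its stop; it weighs about 0.3 kg, its hinge is damped, it falls back to ajar if left short of upright (1.57 rad) and sinks on to the stop by itself once past it.
- lid_edge (a point): Middle of the lid's front edge, half-way through its 6 mm thickness; 133 mm from the hinge axis. Shut: 67 mm above the table; ajar: about 116 mm. The lid is a flat panel, 228 mm wide; two steel loops (20 mm wide, 32 mm either side of the middle) hang 18 mm below its centre plane just behind this edge; the middle of the underside is plain.
- hinge_mid (a point): Middle of the lid's hinge axis, which runs along the case's y at its back edge, 67 mm above the table. Fixed to the case.
- pliers: Running pliers lying on the table, red handles, 205 mm long (x), 65 mm wide, 18 mm high; origin under the middle. To be left alone.
- foil_roll: Roll of copper foil lying flat, 80 mm across, 8 mm high; origin under its centre. To be left alone.
- jar: Open glass jar, 68 mm across, 85 mm high; origin under its centre. To be left alone.

How it is judged:
On the way, in this order (a step that is already met when the one before it is completed fails the run):
1. both buttons are held down together by the fingers while the lid springs ajar (value of joint each of catch_left, catch_right above 0.0045 m and value of joint lid above 0.2 rad and contact force between the fingers and catch_left above 0.3 N and contact force between the fingers and catch_right above 0.3 N), for 0.1 s.
2. the fingers push the lid on up, past half-way (value of joint lid above 0.8 rad and contact force between the fingers and lid above 0.2 N), for 0.05 s.
At the end, for the whole second after the job is handed in: The lid stays open by itself past upright (more than 1.65 rad) and still, both buttons are out again (less than 1.5 mm in), and the case stands flat on the table within 30 mm of where it was (value of joint lid above 1.65 rad and velocity of joint lid below 0.1 rad/s and value of joint each of catch_left, catch_right below 0.0015 m and height (world z) of case_mid below 0.04 m and angle between case_mid's own z axis and vertical below 0.05 rad and distance of case_mid from where it was at the start of the episode below 0.03 m); the robot touches nothing.
It fails at once if the case is lifted off the table, tipped, or shoved more than 30 mm (height (world z) of case_mid above 0.045 m or angle between case_mid's own z axis and vertical above 0.12 rad or distance of case_mid from where it was at the start of the episode above 0.03 m).
It fails at once if the pliers is moved more than 20 mm (distance of pliers from where it was at the start of the episode above 0.02 m).
It fails at once if the foil roll is moved more than 20 mm (distance of foil_roll from where it was at the start of the episode above 0.02 m).
It fails at once if the jar is moved more than 20 mm (distance of jar from where it was at the start of the episode above 0.02 m).
It also fails if it takes over 48 s, if anything falls off the work surface, if the arm or the gripper's body presses on something with over 40 N, if the wrist force passes 120 N, or if a joint passes its speed limit or range.

## Working session

There is one attempt and no reset: what is moved stays moved. The work goes in short steps, Python scripts to look and compute and a tool call to move; the robot and the scene stay as the last step left them, time stands still between calls to the robot, and variables do not carry over. Pictures are saved under pics/ and viewed, about 8 in all and at most 12, crops included, and the job is handed in when it is done.

Besides the shell and the picture viewer there is one more tool, called by a JSON object that holds its "op" and its "data". drive_tool: Moves the arm, as the interface text tells. Its arguments: {"type":"object","properties":{"fingers":{"type":"array"},"travel":{"type":"array"},"twist":{"type":"array"},"grip_force":{"type":"number"}},"required":["fingers","travel","twist"]}

```bash
mkdir -p pics; python3 - <<'E'
from workcell import robot
import cv2,numpy as np
o=robot.get_obs();print(o['time'],o['position'],o['ee_rot'],o['width'],o['ft_force'],robot.hold_point_z)
for c in ['side','top']:
    p,d=robot.capture(c);cv2.imwrite(f'pics/{c}0.png',p)
    for q in ['case_mid','button_left','button_right','lid_edge','hinge_mid','pliers','foil_roll','jar']:
        print(c,q,[(np.round(r['point'],3).tolist(),round(r['conf'],2)) for r in robot.mark_of(c,q)[:2]])
E
```

```text
0.0 [0.18249425 0.62327329 0.23020332] [ 0.565343   -0.42442758  0.56644007  0.42354948] 0.08532624438974207 [-0.19913024  0.687662    0.55016349] 0.0187
side case_mid [([0.486, 0.1, 0.07], 0.66), ([0.532, 0.109, 0.035], 0.6)]
side button_left []
side button_right [([0.471, 0.065, 0.084], 0.54)]
side lid_edge [([0.618, 0.128, 0.066], 0.61)]
side hinge_mid [([0.62, 0.124, 0.064], 0.96)]
side pliers [([0.473, 0.292, 0.002], 0.83)]
side foil_roll [([0.512, -0.094, 0.0], 0.44)]
side jar [([0.654, -0.055, -0.001], 0.66)]
top case_mid []
top button_left [([0.456, 0.123, 0.08], 0.52)]
top button_right [([0.476, 0.062, 0.087], 0.66)]
top lid_edge [([0.484, 0.095, 0.068], 0.97)]
top hinge_mid [([0.617, 0.132, 0.071], 0.77), ([0.474, 0.063, 0.084], 0.24)]
top pliers [([0.476, 0.29, -0.001], 0.61)]
top foil_roll [([0.512, -0.099, -0.0], 0.75)]
top jar [([0.655, -0.053, -0.0], 0.62)]
```

```bash
python3 - <<'E'
import cv2,numpy as np
a=cv2.imread('pics/side0.png');b=cv2.imread('pics/top0.png')
cv2.imwrite('pics/both.png',cv2.resize(np.vstack([a,b]),(480,600)))
E
```

```text
(no output)
```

View pics/both.png

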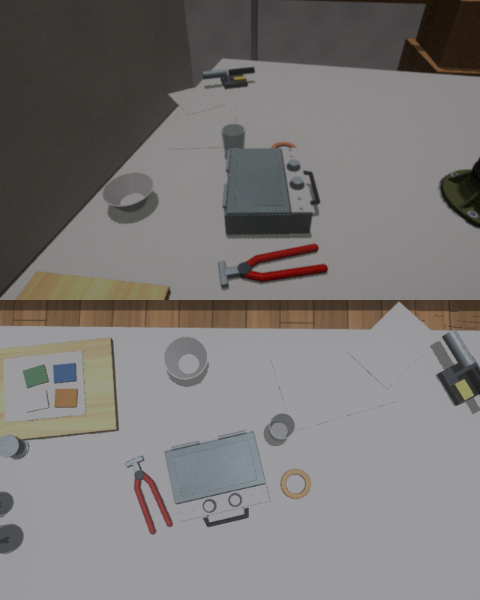

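{"op": "drive_tool", "data": {"fingers": [-0.17,-0.17,-0.17,-0.17,-0.17,-0.17,-0.17,-0.17,-0.17,-0.17], "travel": [[0,-20,-20],[0,-50,-51],[0,-82,-84],[0,-115,-117],[0,-147,-150],[0,-180,-183],[0,-212,-216],[0,-245,-250],[0,-278,-283],[0,-310,-316]], "twist": [-2,-5,-8,-11,-14,-17,-20,-24,-28,-31]}}

```text
time: 1.9
position: [0.3921, 0.2316, 0.2317]
ee_rot: [-0.432, 0.56, -0.431, -0.56]
ft_force: [0.1, 0.3, 0.3]
width: 0.0499
```

```bash
cat > h.py <<'E'
from workcell import robot
import numpy as np
from scipy.spatial.transform import Rotation as R
def pose():
    o=robot.get_obs();w,x,y,z=o['ee_rot'];return o,R.from_quat([x,y,z,w]).as_matrix(),np.array(o['position'])
def go(t):
    o,M,p=pose();print('t',round(o['time'],2),'p',p.round(4),'yaw z',np.degrees(np.arctan2(M[1,2],M[0,2])).round(2),'w',round(o['width'],4),'F',np.round(o['ft_force'],2))
    print('shift mm',(M.T@(np.array(t)-p)*1000).round(1))
E
python3 - <<'E'
from h import *
go([.466,.093,.231])
E
```

```text
t 1.9 p [0.3921 0.2316 0.2317] yaw z 104.82 w 0.0499 F [0.06 0.29 0.3 ]
shift mm [   0.6  -35.9 -152.9]
```

{"op": "drive_tool", "data": {"fingers": [-0.17,-0.17,-0.17,-0.17,-0.17,-0.17,-0.17,-0.17,-0.17,-0.17], "travel": [[0,-4,-20],[0,-10,-45],[0,-18,-75],[0,-25,-105],[0,-31,-130],[0,-36,-148],[0,-36,-153],[0,-36,-153],[0,-36,-153],[0,-36,-153]], "twist": [0,0,0,0,0,0,0,0,0,0]}}

```text
time: 2.9
position: [0.4645, 0.0959, 0.2313]
ee_rot: [0.431, -0.56, 0.431, 0.56]
ft_force: [0.7, 0.2, -1.0]
width: 0.0499
```

```bash
python3 - <<'E'
from h import *
import cv2
go([.466,.093,.231])
o,M,p=pose()
pic,d=robot.capture('wrist');cv2.imwrite('pics/w1.png',pic)
cm=robot.camera_model('wrist');print(cm)
for q in ['case_mid','button_left','button_right','lid_edge','hinge_mid']:
    print(q,[(np.round(r['point'],3).tolist(),round(r['conf'],2)) for r in robot.mark_of('wrist',q)[:2]])
print({k:v for k,v in robot.camera_model('top').items()})
E
```

```text
t 2.9 p [0.4645 0.0959 0.2313] yaw z 104.81 w 0.0499 F [ 0.67  0.19 -0.97]
shift mm [ 0.3 -0.7 -3.2]
{'fovy': 63.97399211883215, 'cx': 320.38180742218725, 'cy': 196.73473329072047, 'hand_eye': array([[ 9.67105465e-04,  2.86590769e-01, -9.58052606e-01,
        -1.42686059e-01],
       [ 5.04415584e-04,  9.58052792e-01,  2.86591334e-01,
         7.31328656e-02],
       [ 9.99999405e-01, -7.60420710e-04,  7.81977241e-04,
        -9.53222898e-04],
       [ 0.00000000e+00,  0.00000000e+00,  0.00000000e+00,
         1.00000000e+00]])}
case_mid []
button_left [([0.454, 0.128, 0.089], 0.55)]
button_right [([0.47, 0.06, 0.084], 0.78)]
lid_edge [([0.49, 0.1, 0.069], 0.93), ([0.654, -0.048, 0.001], 0.25)]
hinge_mid [([0.618, 0.128, 0.068], 0.73)]
{'fovy': 52.04034347020647, 'cx': 324.2599777154546, 'cy': 204.3928689409454, 'T': array([[ 0.01651299,  0.9952996 , -0.09542551,  0.51493092],
       [-0.99978172,  0.01521452, -0.01431874,  0.0317042 ],
       [-0.01279958,  0.09564112,  0.99533359,  0.82739843],
       [ 0.        ,  0.        ,  0.        ,  1.        ]])}
```

View pics/w1.png

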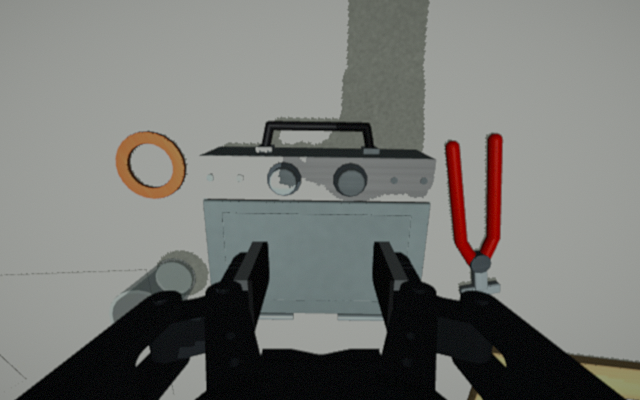

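```bash
cat >> h.py <<'E'
def ray(cm,T,u,v,z):
    f=200/np.tan(np.radians(cm['fovy']/2));d=T[:3,:3]@np.array([(u-cm['cx'])/f,-(v-cm['cy'])/f,-1]);c=T[:3,3]
    return c+d*(z-c[2])/d[2]
def wT():
    o,M,p=pose();T=np.eye(4);T[:3,:3]=M;T[:3,3]=p
    return T@robot.camera_model('wrist')['hand_eye']
E
python3 - <<'E'
from h import *
import cv2
print({k:v for k,v in robot.camera_model('side').items() if k!='T'}.keys())
cm=robot.camera_model('wrist');T=wT();_,d=robot.capture('wrist')
f=200/np.tan(np.radians(cm['fovy']/2))
for u,v,z in [(285,179,.085),(351,180,.085),(204,200,.07),(432,203,.07)]:
    P=ray(cm,T,u,v,z);D=np.median(d[v-3:v+4,u-3:u+4])
    Q=T[:3,:3]@(D*np.array([(u-cm['cx'])/f,-(v-cm['cy'])/f,-1]))+T[:3,3]
    print('wrist',P.round(4),'depth',Q.round(4))
for q in ['button_right','button_left']:
  for r in robot.cut_out('wrist',q)[:2]:
    v,u=np.nonzero(r['mask']);print(q,r['conf'],u.mean(),v.mean(),u.min(),u.max(),v.min(),v.max(),len(u))
cm=robot.camera_model('top');g=cv2.imread('pics/top0.png')
c=g[215:380,200:380];cv2.imwrite('pics/topc.png',cv2.resize(c,None,fx=4,fy=4,interpolation=3)[:600,:720])
E
```

```text
dict_keys(['fovy', 'cx', 'cy'])
wrist [0.4698 0.0611 0.085 ] depth [0.4698 0.0611 0.0851]
wrist [0.4552 0.1205 0.085 ] depth [0.4552 0.1205 0.0851]
wrist [ 0.5152 -0.0128  0.07  ] depth [ 0.517  -0.0141  0.0654]
wrist [0.4604 0.2075 0.07  ] depth [0.4754 0.2375 0.001 ]
button_right 0.83 283.96849087893867 180.33996683250413 271 297 167 194 603
button_right 0.54 317.4356080355774 215.59227112406072 200 437 120 320 32605
button_left 0.86 351.70819112627987 181.00853242320818 339 365 168 195 586
```

View pics/topc.png

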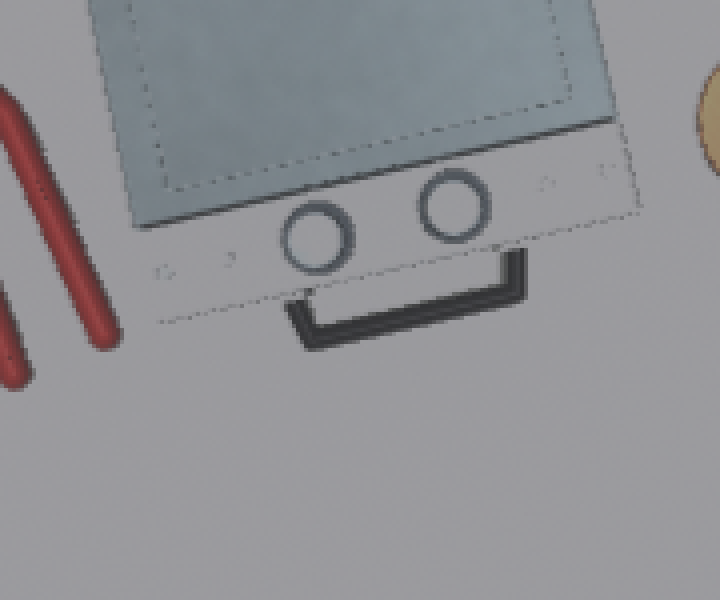

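```bash
python3 - <<'E'
from h import *
cm=robot.camera_model('top');T=cm['T']
L=ray(cm,T,279.25,274.5,.085);Rr=ray(cm,T,313.75,266.25,.085);a=ray(cm,T,233.75,272,.07);b=ray(cm,T,353.5,244.5,.07)
f=lambda v:np.degrees(np.arctan2(v[1],v[0]))
print(L,Rr,(L+Rr)/2,f(L-Rr),(a+b)/2,f(a-b))
cm=robot.camera_model('wrist');T=wT()
L=ray(cm,T,351.5,180.5,.084);Rr=ray(cm,T,284,180,.084);a=ray(cm,T,432,203,.07);b=ray(cm,T,204,200,.07)
print(L,Rr,(L+Rr)/2,f(L-Rr),(a+b)/2,f(a-b))
go([*((L+Rr)/2)[:2],.12])
E
```

```text
[0.45856562 0.12102589 0.085     ] [0.47428109 0.05940808 0.085     ] [0.46642335 0.09021698 0.085     ] 104.30810304746133 [0.48740103 0.09705588 0.07      ] 103.81237699241693
[0.45583461 0.12099268 0.084     ] [0.47135481 0.0600957  0.084     ] [0.46359471 0.09054419 0.084     ] 104.29801377098549 [0.48788349 0.0971161  0.07      ] 103.94760570463025
t 3.35 p [0.465  0.0947 0.2313] yaw z 104.69 w 0.0498 F [-0.55 -0.42  0.57]
shift mm [111.3   2.4  -3.6]
```

{"op": "drive_tool", "data": {"fingers": [-0.17,-0.17,-0.17,-0.17,-0.17,-0.17,-0.17,-0.17,-0.17,-0.17], "travel": [[15,1,-4],[40,1,-4],[70,1,-4],[100,1,-4],[120,1,-4],[130,1,-4],[135,1,-4],[137,1,-4],[139,1,-4],[141,1,-4]], "twist": [0.6,0.6,0.6,0.6,0.6,0.6,0.6,0.6,0.6,0.6]}}

```text
time: 4.35
position: [0.4658, 0.0907, 0.0911]
ee_rot: [-0.436, 0.558, -0.434, -0.557]
ft_force: [-0.2, 0.0, 0.5]
width: 0.05
```

```bash
python3 - <<'E'
from h import *
import cv2
go([.465,.0904,.078])
p,d=robot.capture('side');cv2.imwrite('pics/s2.png',cv2.resize(p[180:320,270:460],None,fx=4,fy=4))
E
```

```text
t 4.35 p [0.4658 0.0907 0.0911] yaw z 104.08 w 0.05 F [-0.24  0.02  0.52]
shift mm [13.1  0.9 -0.1]
```

View pics/s2.png

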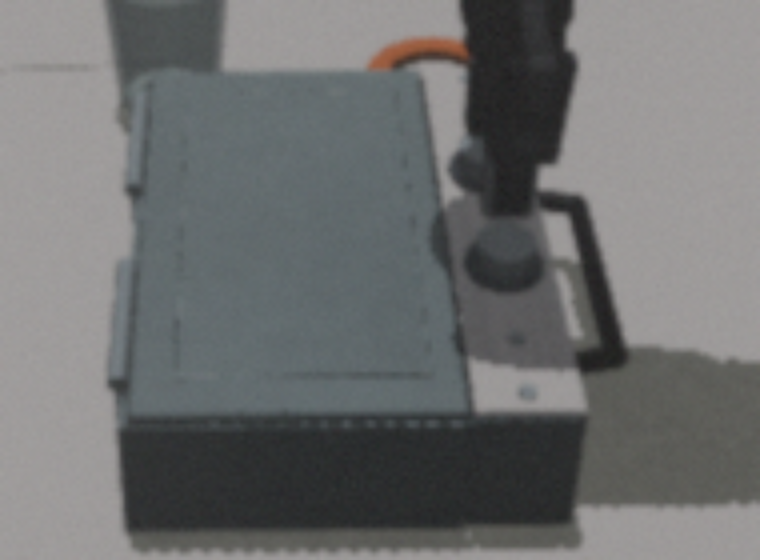

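{"op": "drive_tool", "data": {"fingers": [-0.17,-0.17,-0.17,-0.17,-0.17,-0.17,-0.17,-0.17,-0.17,-0.17], "travel": [[1,0,0],[2,0,0],[3,0,0],[4,0,0],[5,0,0],[6,0,0],[7,0,0],[8,0,0],[9,0,0],[10,0,0]], "twist": [0,0,0,0,0,0,0,0,0,0]}}

```text
time: 5.4
position: [0.465, 0.0905, 0.0806]
ee_rot: [0.435, -0.557, 0.435, 0.558]
ft_force: [-1.4, 0.8, 5.3]
width: 0.05
```

{"op": "drive_tool", "data": {"fingers": [-0.17,-0.17,-0.17,-0.17,-0.17,-0.17,-0.17,-0.17,-0.17,-0.17], "travel": [[1,0,0],[2,0,0],[3,0,0],[4,0,0],[4.5,0,0],[5,0,0],[5,0,0],[5,0,0],[5,0,0],[5,0,0]], "twist": [0,0,0,0,0,0,0,0,0,0]}}

```text
time: 6.4
position: [0.4651, 0.0905, 0.0759]
ee_rot: [0.435, -0.557, 0.435, 0.558]
ft_force: [-3.7, -0.4, 8.6]
width: 0.0499
```

```bash
python3 - <<'E'
from h import *
import cv2
go([.465,.0904,.078])
p,d=robot.capture('side');cv2.imwrite('pics/s3.png',cv2.resize(p[180:320,270:460],None,fx=4,fy=4))
for q in ['lid_edge']: print(robot.mark_of('side',q)[:2])
E
```

```text
t 6.4 p [0.4651 0.0905 0.0759] yaw z 104.08 w 0.0499 F [-3.74 -0.36  8.58]
shift mm [-2.1  0.1 -0. ]
[{'point': [0.4933, 0.1036, 0.1168], 'conf': 0.87}]
```

View pics/s3.png

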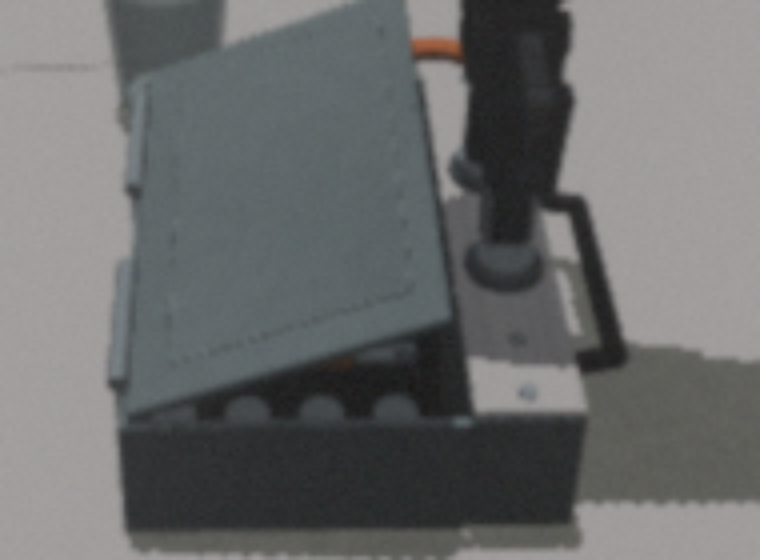

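{"op": "drive_tool", "data": {"fingers": [-0.17,-0.17,-0.17,1,1,1,1,1,1,1], "travel": [[-6,0,0],[-14,0,0],[-22,0,0],[-22,0,0],[-22,0,0],[-22,0,0],[-22,0,0],[-20,-3,0],[-18,-6,0],[-16,-10,0]], "twist": [0,0,0,0,0,0,0,0,0,0]}}

```text
time: 7.5
position: [0.4749, 0.093, 0.091]
ee_rot: [0.435, -0.558, 0.435, 0.558]
ft_force: [0.1, 0.3, -0.4]
width: 0.0001
```

```bash
python3 - <<'E'
from h import *
go([.465,.0904,.0905])
import cv2
p,d=robot.capture('side');cv2.imwrite('pics/s4.png',cv2.resize(p[150:320,250:460],None,fx=3.5,fy=3.5))
E
```

```text
t 7.5 p [0.4749 0.093  0.091 ] yaw z 104.09 w 0.0001 F [ 0.05  0.3  -0.43]
shift mm [ 0.5 10.3 -0.1]
```

View pics/s4.png

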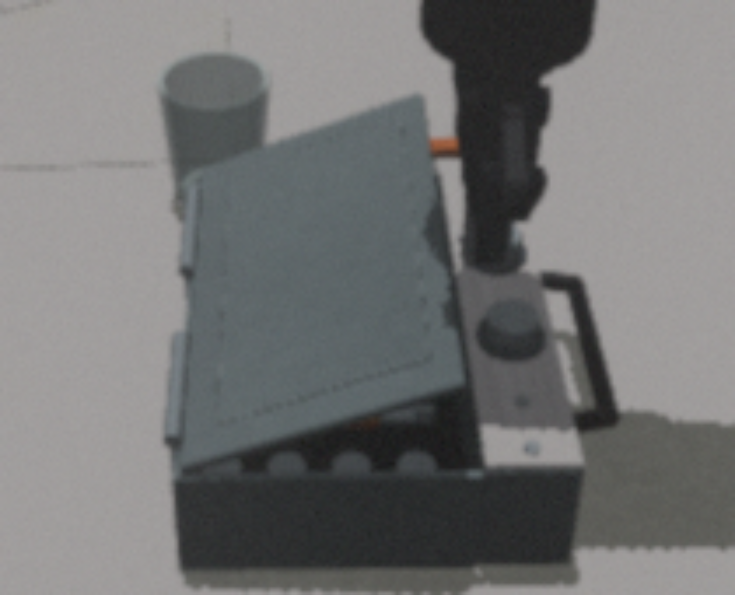

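{"op": "drive_tool", "data": {"fingers": [1,1,1,1,1,1,1,1,1,1], "travel": [[0,-6,0],[-2,-11,0],[-5,-14,0],[-10,-17,0],[-16,-20,0],[-22,-23,0],[-28,-26,0],[-33,-29,0],[-38,-32,0],[-43,-35,0]], "twist": [0,0,0,0,0,0,0,0,0,0]}}

```text
time: 8.55
position: [0.5095, 0.1016, 0.1349]
ee_rot: [-0.435, 0.558, -0.435, -0.557]
ft_force: [-0.3, 0.7, -1.4]
width: -0.0001
```

```bash
python3 - <<'E'
from h import *
go([.465,.0904,.0905])
import cv2
p,d=robot.capture('side');cv2.imwrite('pics/s5.png',cv2.resize(p[130:320,250:460],None,fx=3,fy=3))
print(robot.mark_of('side','lid_edge')[:2],robot.mark_of('side','hinge_mid')[:1])
E
```

```text
t 8.55 p [0.5095 0.1016 0.1349] yaw z 104.08 w -0.0001 F [-0.34  0.74 -1.38]
shift mm [44.3 45.9 -0. ]
[] [{'point': [0.6171, 0.1242, 0.0637], 'conf': 0.65}]
```

View pics/s5.png

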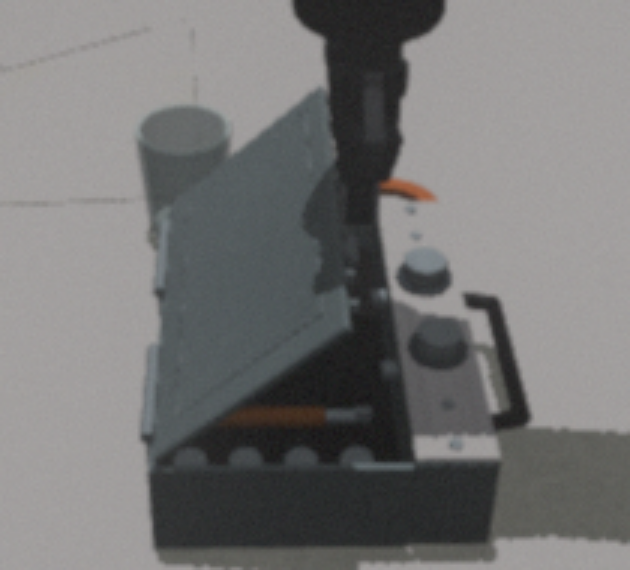

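{"op": "drive_tool", "data": {"fingers": [1,1,1,1,1,1,1,1,1,1], "travel": [[-5,-5,0],[-10,-10,0],[-14,-14,0],[-19,-20,0],[-24,-27,0],[-28,-34,0],[-32,-41,0],[-35,-48,0],[-38,-55,0],[-41,-62,0]], "twist": [0,0,0,0,0,0,0,0,0,0]}}

```text
time: 9.7
position: [0.5695, 0.1167, 0.1755]
ee_rot: [-0.435, 0.558, -0.435, -0.557]
ft_force: [-1.1, -0.5, -1.2]
width: -0.0
```

{"op": "drive_tool", "data": {"fingers": [1,1,1,1,1,1,1,1,1,1], "travel": [[-2,-6,0],[-3,-12,0],[-4,-18,0],[-5,-24,0],[-5,-30,0],[-5,-36,0],[-5,-41,0],[-5,-46,0],[-5,-50,0],[-5,-53,0]], "twist": [0,0,0,0,0,0,0,0,0,0]}}

```text
time: 10.7
position: [0.6206, 0.1295, 0.1803]
ee_rot: [-0.435, 0.558, -0.435, -0.557]
ft_force: [0.8, -0.4, -0.8]
width: 0.0002
```

```bash
python3 - <<'E'
from h import *
go([.465,.0904,.0905])
import cv2
p,d=robot.capture('side');cv2.imwrite('pics/s6.png',cv2.resize(p[60:320,210:460],None,fx=2.3,fy=2.3))
E
```

```text
t 10.7 p [0.6206 0.1295 0.1803] yaw z 104.08 w 0.0002 F [ 0.76 -0.41 -0.83]
shift mm [ 89.7 160.5  -0. ]
```

View pics/s6.png

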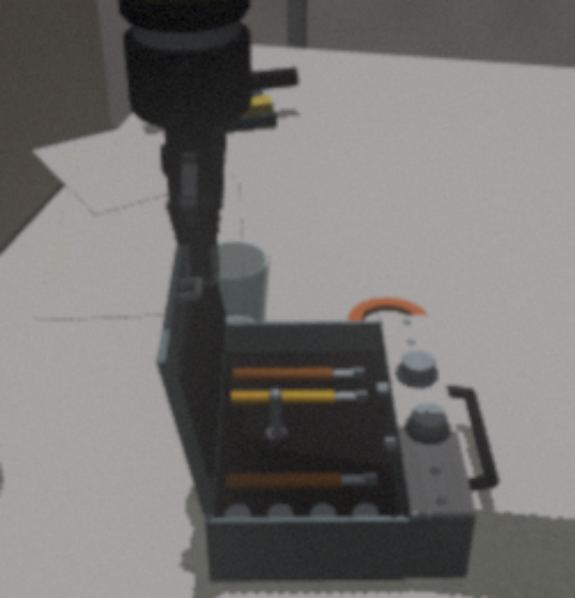

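{"op": "drive_tool", "data": {"fingers": [1,1,1,1,1,1,1,1,1,1], "travel": [[0,-4,0],[0,-8,0],[0,-11,0],[0,-11,0],[0,0,0],[0,20,0],[-10,45,0],[-30,65,0],[-60,80,0],[-90,90,0]], "twist": [0,0,0,0,0,0,0,0,0,0]}}

```text
time: 11.75
position: [0.5307, 0.1067, 0.271]
ee_rot: [0.435, -0.557, 0.435, 0.558]
ft_force: [0.4, -0.0, 0.6]
width: -0.0001
```

{"op": "drive_tool", "data": {"fingers": [1,1,1,1,1,1,1,1,1,1], "travel": [[0,0,0],[0,0,0],[0,0,0],[0,0,0],[0,0,0],[0,0,0],[0,0,0],[0,0,0],[0,0,0],[0,0,0]], "twist": [0,0,0,0,0,0,0,0,0,0]}}

```text
time: 12.75
position: [0.5329, 0.1075, 0.2703]
ee_rot: [0.435, -0.558, 0.435, 0.558]
ft_force: [-0.2, 0.5, -0.3]
width: -0.0001
```

```bash
python3 - <<'E'
from h import *
go([.465,.0904,.0905])
import cv2
p,d=robot.capture('side');cv2.imwrite('pics/s7.png',cv2.resize(p[60:320,210:460],None,fx=2.3,fy=2.3))
for q in ['lid_edge','hinge_mid','case_mid','button_left','button_right','pliers','jar','foil_roll']: print(q,[(np.round(r['point'],3).tolist(),round(r['conf'],2)) for r in robot.mark_of('side',q)[:1]])
E
```

```text
t 12.75 p [0.5329 0.1075 0.2703] yaw z 104.08 w -0.0001 F [-0.22  0.53 -0.3 ]
shift mm [ 1.798e+02  7.010e+01 -1.000e-01]
lid_edge [([0.65, 0.141, 0.194], 0.74)]
hinge_mid [([0.617, 0.128, 0.065], 0.96)]
case_mid [([0.532, 0.109, 0.036], 0.64)]
button_left [([0.455, 0.121, 0.087], 0.69)]
button_right [([0.474, 0.064, 0.084], 0.68)]
pliers [([0.476, 0.292, 0.002], 0.88)]
jar [([0.652, -0.053, 0.001], 0.76)]
foil_roll []
```

View pics/s7.png

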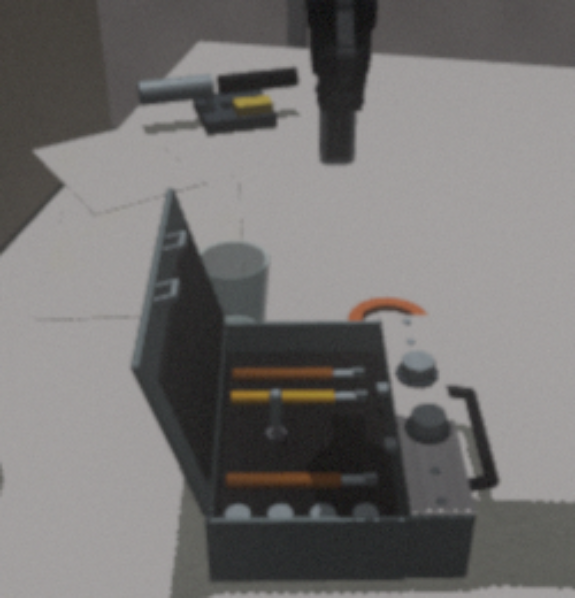

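```bash
python3 -c "
from workcell import robot
robot.job_done()"
```

```text
the job is handed in; nothing more can be done
```

The case is open and the job is handed in. The arm pressed both buttons together with one fingertip on each. The lid sprang ajar while they were held down, with about 8.6 N on the tool. I then let go, shut the fingers and pushed the lid's front edge up and over to its stop. I backed the arm off before handing in, at about 13 s of the 48 s allowed.

- **Lid:** the last side view puts it at about 1.84 rad, at its stop and standing by itself.
- **Buttons:** both are out again, with their tops at about 84–87 mm, which is within the measurement error of 85 mm.
- **Case:** `case_mid` reads (0.532, 0.109), the same as one of the two readings at the start. The other start reading was off and sat on the top of the case. The hinge also reads as it did at the start, within 4 mm.
- **Pliers and jar:** both are within about 3 mm of where they were.
- **Foil roll:** the network did not find it in the last picture, but the picture shows it lying undisturbed.
- **Tool:** it is clear of everything, with no force beyond sensor noise.

One reading I did not explain: a sideways force of about 3.7 N on the tool while the buttons were held down. It was gone once I let go.

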